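# Stand up the fallen specimen pot and scan its lid

### The job

One of the specimen pots on the lab bench has fallen over: stand it upright on the bench and let go of it. Then draw the hand scanner out of its sloping stand, turn it so that its window looks straight down at the code label on the lid of that pot, and finish while still holding it there in the air, steady, with the window about 10 cm above the lid and the scanner touching nothing but the gripper. Leave the other pots standing where they are.

Things in the scene. Friction and masses are not known exactly. Their poses are not given: they have to be found in the camera images.
- pot_fallen: the fallen specimen pot: closed, white, screw cap, 50 to 100 g, 70 mm tall; round body 40 mm across at the foot, 44 mm below the lid; lid 48 mm across, 14 mm high. Origin: centre of its underside; z runs from foot to lid. It starts lying on the bench in one of three places in a row some 150 mm apart (the other pots have the others), lid away from the robot, up to 40 degrees to either side
- pot_label (a point): centre of the square code label on top of the fallen pot's lid, 70 mm from the pot's origin along the pot's z axis
- pot_b: another pot of the same shape, standing upright; origin at the centre of its underside. Leave it alone
- pot_c: another pot of the same shape, standing upright; origin at the centre of its underside. Leave it alone
- scanner: cordless pistol-shaped scanner, grey, 210 g. Origin: centre of the handle's butt; z up the handle, y its width; it looks along its -x. Handle 34 (x) by 28 mm (y), 103 mm long. Head on top: z 103 to 145, x +24 (rear) to -70 mm (window), 50 mm wide (56 in the front 18 mm). Mass centre near x -20, z 103 mm. In the stand it leans 20 to 25 degrees forward, looking towards the robot and slightly down
- head (a point): point in the scanner's head, 14 mm below its top, well suited to gripping across its 50 mm width: x = -14 mm, y = 0, z = 131 mm in the scanner's frame
- window (a point): centre of the scanner's window, x = -70 mm, y = 0, z = 124 mm in the scanner's frame; axes as the scanner's, it looks along -x
- stand: fixed white charging stand: a plate 150 mm (x) by 96 mm (y), 18 mm thick, with a sloping socket that holds the bottom of the scanner's handle. Origin 20 mm behind the plate's centre, on the bench; its -x axis points the way the scanner faces
- socket (a point): centre of the socket's floor, x = 40, z = 34 mm in the stand's frame. The socket is 48 mm deep, 37 by 31 mm inside (1.5 mm play each side); its axis slopes 20 degrees from vertical, the mouth leaning to the stand's -x. The handle slides out along its own length; there is no catch

How it is judged:
By the outcome, as a careful person would: the job done as asked, in the order asked, and still so for the second after the job is handed in, while the arm keeps its last pose, push and grip.
It also fails if it takes over 64 s, if anything falls off the work surface, if the arm or the gripper's body presses on something with over 40 N, if the wrist force passes 120 N, or if a joint passes its speed limit or range.

### The arm

A 7-joint arm with a two-finger parallel gripper is mounted at the origin on the work surface. World frame = base frame: x ahead of the robot, y to its left, z up, the work surface at z = 0. Lengths are in m, angles in rad, forces in N, time in s.
With the tool pointing down it reaches from about 0.35 to 0.9 m from the base axis. Payload 7.2 kg.
Tool frame: the origin (TCP) lies between the finger pads; the fingertips stand 14 mm ahead of it and the grasp point (between the pads) lies 5 mm behind it (manip.tip_reach is the distance from the TCP to the fingertips, in m); z points along the fingers, y is the direction in which the jaws open and shut (so a half turn about z gives the same grasp; the last joint's range is limited). The gripper opens to 85 mm and grips with 20 to 120 N. Pads are 22 mm wide; open, the fingers measure 114 mm over their backs; the gripper's body (76 mm by 85 mm) begins 54 mm behind the grasp point. The pads swing forward as they close: fully open they stand 13 mm farther back than shut.
Start: joints at [1.141, 0.411, -0.013, 1.596, 0.006, 1.134, -0.082], TCP at [0.221, -0.585, 0.245] pointing down, gripper open.
Joint ranges: [-2.95, 2.95], [-0.29, 1.99], [-1.47, 1.44], [0.14, 2.54], [-1.03, 4.17], [0.13, 1.85], [-2.86, 2.86]. Speed limits (rad/s): [2.39, 2.39, 3.01, 3.01, 3.14, 3.14, 3.14].

### API

Orientations are given as a unit quaternion [w, x, y, z].
In Python, from bench import manip gives the robot as it stands.
- The arm moves only by the tool send_rows, never from a script. Its argument "plan" is one flat list of numbers, 7 for each row, row after row: the shift along the world's x, y, z as a fraction of full scale, then the turn, a rotation vector about the world's x, y, z as a fraction of full scale, then the closure, from 0 (fully open) to 1 (shut). In form: [x, y, z, wx, wy, wz, hand, x, y, z, wx, wy, wz, hand, ...]. A call has 1 to 12 rows; each row is the pose to reach, as a shift and turn from the pose commanded when the call began, turning the shorter way round; what a row does not reach only later rows make up. Full scale, the value 1, is 30 cm for a shift and 180 degrees for a turn. A row lasts 1/8 s, in which the tool goes at most 62.5 mm and 10.7 degrees, less where a joint would pass 70% of its speed; a pose out of reach is approached as far as the arm can. A call with a number of a shift or a turn outside -1 to 1 is refused whole. A call with a gripper value outside its range is refused whole. The fingers move at their own pace and stop on an object; "newtons" is the grip in N (left out, the last holds). Time passes only in rows, so rows that repeat a pose let the fingers close. It gives the time, the measured TCP pose, the force and the opening at its end, in the units of the state.
- manip.sense(): the state, without advancing time (a new reading comes with each control period).
- manip.get_image(name): name is "scene" or "top" or "wrist"; returns (picture, depth): 384x512x3 uint8, red, green, blue; 384x512 float32, m along the optical axis (not along the pixel's ray), 0 where there is no reading.
- manip.calibration(name): a dict with "fx", "fy", "cx", "cy" (pixels), "pose" (4x4, takes a point from camera to world coordinates); the wrist camera has in their place "mount" (4x4, takes a point from camera to tool coordinates, whose origin is the TCP and whose axes are the flange's). Camera axes: x right, y down, z forward; pixel columns grow to the right and rows downward; lengths in m; the calibration is good to about 2 mm. A picture is of the moment at which its call begins: read the wrist's pose just before it. calibration takes no time and is no camera call.
- manip.sign_off(): hands the job in, once; it reports no verdict.
The state is a dict: "time": time; "qpos": joint angles; "joint_vel": joint speeds; "joint_torque": joint torques, N m; "ee_pos": TCP position; "orientation": TCP orientation; "wrist_force": force on the tool from outside, world axes, zero at the start; "moment": the same for the moment, N m; "grip_width": finger opening in m.
Only numpy, scipy, OpenCV 4.12 (cv2) and the standard library are available. Lean on these libraries where they do the work, as an engineer would, in place of code of your own. Each camera call takes 0.05 s, during which the arm holds its last target. There are 200 camera calls.

## Working session

There is one attempt and no reset: what is moved stays moved. The work goes in short steps, Python scripts to look and compute and a tool call to move; the robot and the scene stay as the last step left them, time stands still between calls to the robot, and variables do not carry over. Pictures are saved under pics/ and viewed, about 8 in all and at most 12, crops included, and the job is handed in when it is done.

Besides the shell and the picture viewer there is one more tool, called after "Emit:" as name(argument=value, ...) on one line, values as JSON. send_rows: Moves the arm, as the interface text tells. Shift numbers are shares of 30 cm and turn numbers shares of 180 degrees, none past 1 either way. Its arguments: {"type":"object","properties":{"plan":{"type":"array","items":{"type":"number"}},"newtons":{"type":"number"}},"required":["plan"]}

```bash
ls; mkdir -p pics; cat > h.py <<'E'
import numpy as np, cv2
from bench import manip
from scipy.spatial.transform import Rotation as R
def cam(name):
    s=manip.sense(); c=manip.calibration(name)
    if name=='wrist':
        q=s['orientation']; T=np.eye(4); T[:3,:3]=R.from_quat([q[1],q[2],q[3],q[0]]).as_matrix(); T[:3,3]=s['ee_pos']
        P=T@np.array(c['mount'])
    else: P=np.array(c['pose'])
    im,d=manip.get_image(name)
    v,u=np.mgrid[0:384,0:512]
    pts=np.stack([(u-c['cx'])/c['fx']*d,(v-c['cy'])/c['fy']*d,d],-1)@P[:3,:3].T+P[:3,3]
    pts[d==0]=np.nan
    return im,d,pts
def save(im,f): cv2.imwrite('pics/'+f,cv2.cvtColor(im,cv2.COLOR_RGB2BGR))
E
python3 - <<'E'
from h import *
print(manip.sense(), manip.tip_reach)
a,_,pa=cam('scene'); b,_,pb=cam('top')
np.savez('first.npz',a=a,pa=pa,b=b,pb=pb)
for n in('scene','top'):print(manip.calibration(n)['pose'])
save(np.vstack([a,b])[:, :],'1.png') if 0 else save(cv2.resize(np.hstack([a,b]),(800,300)),'1.png')
E
```

```text
pics
{'time': 0.0, 'qpos': array([ 1.14075239,  0.41188954, -0.0126968 ,  1.59703096,  0.00562462,
        1.13427201, -0.08220853]), 'joint_vel': array([-1.16224037e-03, -7.45729935e-04,  7.41521431e-05,  4.48360220e-04,
        5.34204153e-04, -1.09254824e-04,  1.74455833e-03]), 'joint_torque': array([ 2.50342482e-04, -6.00622559e+01,  6.82547428e-01, -2.99412167e+01,
        1.39647929e-02,  1.05855701e-02,  2.07795023e-05]), 'ee_pos': array([ 0.22103665, -0.58412185,  0.24446494]), 'orientation': array([-7.53829108e-04,  9.83676789e-01,  1.79942668e-01, -2.08508849e-04]), 'wrist_force': array([-0.20126359,  0.1552976 , -0.61374657]), 'moment': array([ 0.00342787, -0.02766965,  0.0352913 ]), 'grip_width': 0.08549172890395317} 0.014
[[ 0.81220012  0.48260326 -0.32775761  0.83866076]
 [ 0.58333866 -0.67845024  0.44656609 -0.39686965]
 [-0.00685298 -0.55389472 -0.83255851  0.84068001]
 [ 0.          0.          0.          1.        ]]
[[-7.60705105e-03 -9.88392740e-01  1.51729777e-01  3.84166475e-01]
 [-9.99969525e-01  7.78532349e-03  5.80887851e-04  1.18677838e-02]
 [-1.75541073e-03 -1.51720734e-01 -9.88421842e-01  1.27927160e+00]
 [ 0.00000000e+00  0.00000000e+00  0.00000000e+00  1.00000000e+00]]
```

View pics/1.png

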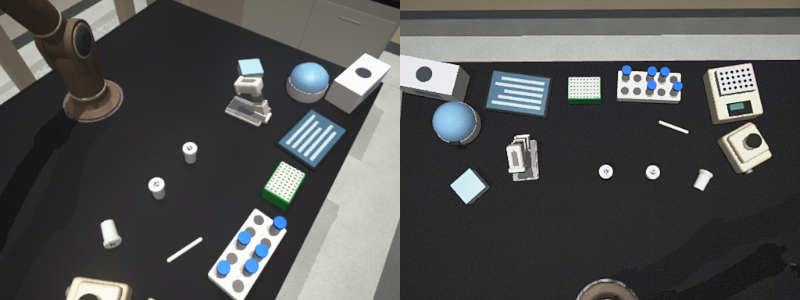

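The left half is the scene view and the right half the top view. The fallen pot is at top pixel (388,230), the upright pots are at (263,220) and (324,220), and the scanner in its stand is at (155,200). Next I'll measure.

```bash
python3 - <<'E'
from h import *
f=np.load('first.npz'); a,pa,b,pb=f['a'],f['pa'],f['b'],f['pb']
m=(pb[...,2]>0.008)
n,l,st,ce=cv2.connectedComponentsWithStats(m.astype(np.uint8))
for i in range(1,n):
    if st[i,4]>60:
        p=pb[l==i]; print(i,st[i],p.min(0).round(3),p.max(0).round(3),np.median(p,0).round(3))
B=cv2.resize(b[180:270,355:425],None,fx=5,fy=5,interpolation=2)
S=cv2.resize(b[160:250,120:190],None,fx=5,fy=5,interpolation=2)
save(np.hstack([B,S]),'2.png')
A=cv2.resize(a[80:180,265:365],None,fx=4,fy=4,interpolation=2)
C=cv2.resize(a[270:330,120:180],(400,400),interpolation=2)
save(np.hstack([A,C]),'3.png')
E
```

```text
1 [   0   70  103  117 6606] [0.604 0.478 0.008] [0.936 0.786 0.118] [0.804 0.578 0.103]
2 [ 387   81   77   79 4538] [ 0.687 -0.574  0.008] [ 0.907 -0.381  0.108] [ 0.785 -0.462  0.076]
3 [ 277   84   84   49 3347] [ 0.772 -0.286  0.008] [ 0.891 -0.043  0.127] [ 0.823 -0.16   0.045]
4 [ 106   88   90   64 2868] [0.717 0.206 0.008] [0.918 0.473 0.019] [0.817 0.338 0.01 ]
11 [ 214   99   43   34 1433] [0.773 0.019 0.008] [0.864 0.143 0.077] [0.808 0.08  0.062]
21 [331 155  38  17 126] [ 0.652 -0.313  0.008] [ 0.702 -0.204  0.017] [ 0.677 -0.26   0.01 ]
23 [ 406  157   69   67 2770] [ 0.493 -0.595  0.009] [ 0.681 -0.422  0.142] [ 0.58  -0.49   0.091]
26 [ 136  173   41   59 1977] [0.478 0.254 0.008] [0.648 0.358 0.18 ] [0.547 0.293 0.049]
35 [254 212  18  17 232] [ 0.48  -0.021  0.058] [0.525 0.027 0.075] [0.502 0.002 0.069]
36 [314 212  18  18 257] [ 0.476 -0.189  0.019] [ 0.523 -0.141  0.075] [ 0.498 -0.164  0.069]
37 [  64  216   50   46 1262] [0.393 0.436 0.008] [0.519 0.563 0.06 ] [0.454 0.495 0.052]
38 [375 217  25  28 393] [ 0.434 -0.39   0.008] [ 0.512 -0.32   0.052] [ 0.474 -0.351  0.039]
63 [499 336  13  21 199] [ 0.182 -0.54   0.246] [ 0.215 -0.51   0.33 ] [ 0.205 -0.519  0.298]
67 [230 362  70  22 960] [ 0.053 -0.095  0.008] [0.111 0.097 0.071] [0.075 0.001 0.013]
```

View pics/2.png

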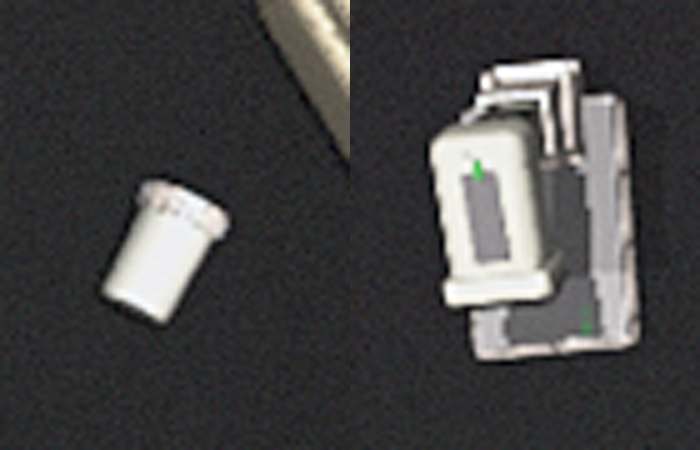

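View pics/3.png

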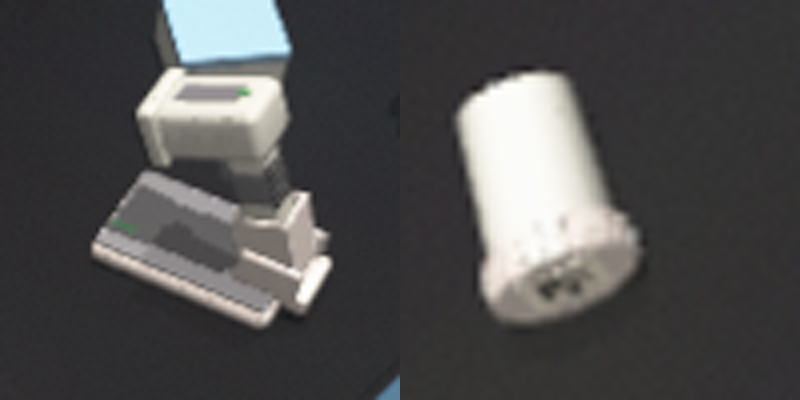

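```bash
python3 - <<'E'
from h import *
from scipy.optimize import least_squares
f=np.load('first.npz'); a,pa,b,pb=f['a'],f['pa'],f['b'],f['pb']
def sel(p,lo,hi):
    q=p.reshape(-1,3); return q[np.all((q>lo)&(q<hi),1)]
for nm,p in(('top',pb),('scene',pa),('both',None)):
    P=np.vstack([sel(x,[.41,-.41,.01],[.53,-.3,.06]) for x in (pb,pa)]) if p is None else sel(p,[.41,-.41,.01],[.53,-.3,.06])
    def res(v):
        x,y,th=v; d=np.array([np.cos(th)*np.cos(.07),np.sin(th)*np.cos(.07),.07]); d/=np.linalg.norm(d)
        o=np.array([x,y,.02]); w=P-o; s=w@d; r=np.linalg.norm(w-np.outer(s,d),axis=1)
        # signed distance to capped cone+lid
        body=np.maximum(r-(.02+.002*np.clip(s,0,.056)/.056),-s); body=np.maximum(body,s-.056)
        lid=np.maximum(np.maximum(r-.024,.056-s),s-.07)
        return np.minimum(body,lid)
    s=least_squares(res,[.445,-.335,-.5],loss='soft_l1',f_scale=.002)
    print(nm,len(P),s.x,np.degrees(s.x[2]),np.abs(s.fun).mean())
# scanner: top face of head
for nm,p in(('top',pb),('scene',pa)):
    P=sel(p,[.45,.24,.12],[.66,.38,.2]); print(nm,len(P),P.min(0),P.max(0))
    np.savez('sc_'+nm,P=P)
    best=None
    rng=np.random.default_rng(0)
    for _ in range(400):
        q=P[rng.choice(len(P),3)]; n=np.cross(q[1]-q[0],q[2]-q[0]); l=np.linalg.norm(n)
        if l<1e-5: continue
        n/=l; n*=np.sign(n[2]); k=np.abs((P-q[0])@n)<.0025
        if best is None or k.sum()>best.sum(): best=k
    Q=P[best]; c=Q.mean(0); n=np.linalg.svd(Q-c)[2][2]; n*=np.sign(n[2])
    print(best.sum(),'c',c,'n',n,'lean',np.degrees(np.arccos(n[2])),'yaw',np.degrees(np.arctan2(n[1],n[0])))
    r=cv2.minAreaRect(Q[:,:2].astype(np.float32)*1000);print(r)
E
```

```text
top 391 [ 0.44343457 -0.33796064 -0.50342844] -28.84432467455589 0.0015359521227439046
scene 670 [ 0.44199475 -0.33960051 -0.50061071] -28.682881073316647 0.0008267644416639803
both 1061 [ 0.44245916 -0.3388472  -0.50430958] -28.894810299548688 0.001175804461676419
top 789 [0.49201154 0.27359338 0.12029975] [0.59309642 0.33288617 0.1803103 ]
467 c [0.5366503  0.30494454 0.15877062] n [-0.37541929 -0.01667022  0.92670516] lean 22.07310027700209 yaw -177.45749247789337
((536.4580078125, 306.0663757324219), (87.21251678466797, 55.0612907409668), 6.760002613067627)
scene 755 [0.49057566 0.27057354 0.12001268] [0.59530229 0.33038889 0.17662245]
289 c [0.53483649 0.29983409 0.15969885] n [-0.35782867 -0.06523659  0.93150568] lean 21.329247724123416 yaw -169.66774685708592
((535.3786010742188, 300.56207275390625), (87.59380340576172, 56.2298698425293), 3.404118061065674)
```

Emit:
send_rows(plan=[0.4, 0.4, 0, 0, 0, -0.1, 0, 0.8, 0.77, 0, 0, 0, -0.27, 0, 0.8, 0.77, 0, 0, 0, -0.27, 0, 0.8, 0.77, 0, 0, 0, -0.27, 0, 0.8, 0.77, 0, 0, 0, -0.27, 0, 0.8, 0.77, 0, 0, 0, -0.27, 0, 0.8, 0.77, 0, 0, 0, -0.27, 0])

```text
time: 0.98
ee_pos: [0.4635, -0.3504, 0.2448]
orientation: [-0.001, 0.971, -0.238, -0.0]
wrist_force: [-0.7, -0.1, -0.1]
grip_width: 0.0851
```

```bash
python3 - <<'E'
from h import *
np.set_printoptions(precision=4,suppress=True)
s=manip.sense();print(s)
w,d,p=cam('wrist'); np.savez('w1.npz',w=w,p=p); save(w,'4.png'); print(manip.calibration('wrist'))
E
```

```text
{'time': 0.975, 'qpos': array([ 0.5537,  0.3369,  0.0143,  1.7077, -0.0067,  1.0978, -1.4812]), 'joint_vel': array([ 0.0488, -0.007 ,  0.0518,  0.0077,  0.0171,  0.003 ,  0.031 ]), 'joint_torque': array([ -1.8045, -54.1629,  -0.4206, -29.7325,  -0.2202,  -0.0404,
        -0.4492]), 'ee_pos': array([ 0.4635, -0.3504,  0.2448]), 'orientation': array([-0.0007,  0.9713, -0.238 , -0.0001]), 'wrist_force': array([-0.6635, -0.0703, -0.0537]), 'moment': array([0.0011, 0.0441, 0.014 ]), 'grip_width': 0.08512638915591621}
{'fx': 327.9789179960319, 'fy': 327.9789179960319, 'cx': 256.431577005063, 'cy': 193.97010439901516, 'mount': array([[-0.0006, -0.9631, -0.269 ,  0.0681],
       [ 1.    , -0.0009,  0.0009,  0.0004],
       [-0.0011, -0.269 ,  0.9631, -0.129 ],
       [ 0.    ,  0.    ,  0.    ,  1.    ]])}
```

Emit:
send_rows(plan=[0.05, 0, -0.1, 0.08, 0.146, 0, 0, 0.05, 0, -0.1, 0.08, 0.146, 0, 0, 0.05, 0, -0.1, 0.08, 0.146, 0, 0, 0.05, 0, -0.1, 0.08, 0.146, 0, 0, 0.05, 0, -0.1, 0.08, 0.146, 0, 0, 0.05, 0, -0.1, 0.08, 0.146, 0, 0])

```text
time: 1.78
ee_pos: [0.4756, -0.3542, 0.217]
orientation: [-0.065, 0.938, -0.233, -0.248]
wrist_force: [-0.6, 0.3, -0.1]
grip_width: 0.0855
```

```bash
cat > kin.py <<'E'
import numpy as np
from scipy.spatial.transform import Rotation as R
from scipy.optimize import least_squares
LO=np.array([-2.95,-.29,-1.47,.14,-1.03,.13,-2.86]);HI=np.array([2.95,1.99,1.44,2.54,4.17,1.85,2.86])
def fk(q,k):
    h,L1,L2,Lt,e1,e2,e3,off=k
    rz=lambda a:R.from_euler('z',-a); ry=lambda a:R.from_euler('y',a)
    A=rz(q[0])*ry(q[1]); B=A*rz(q[2])*ry(q[3]); C=B*rz(q[4])*ry(q[5])
    T=C*rz(q[6])*R.from_euler('z',off)
    return np.array([0,0,h])+A.apply([e1,0,L1])+B.apply([e2,0,L2])+C.apply([e3,0,Lt]),T
def sol(p,T,k,q0):
    def f(q):
        a,b=fk(q,k); return np.r_[(a-p)*10,(b.inv()*T).as_rotvec()*3,(q-q0)*.002]
    s=least_squares(f,np.clip(q0,LO+1e-3,HI-1e-3),bounds=(LO,HI)); a,b=fk(s.x,k)
    return s.x,np.linalg.norm(a-p),np.degrees((b.inv()*T).magnitude())
E
python3 - <<'E'
from h import *; from kin import *
np.set_printoptions(precision=4,suppress=True)
s=manip.sense();print(s['time'],s['qpos'],s['ee_pos'],s['orientation'])
D=[([ 1.14075239,0.41188954,-0.0126968,1.59703096,0.00562462,1.13427201,-0.08220853],[ 0.22103665,-0.58412185,0.24446494],[-7.538e-04,9.83676789e-01,1.79942668e-01,-2.085e-04]),
([0.5537,0.3369,0.0143,1.7077,-0.0067,1.0978,-1.4812],[0.4635,-0.3504,0.2448],[-0.0007,0.9713,-0.238,-0.0001]),
(s['qpos'],s['ee_pos'],s['orientation'])]
def f(k):
    r=[]
    for q,p,o in D:
        a,b=fk(q,k); r+=list((a-p)*10)+list((b.inv()*R.from_quat(np.roll(o,-1))).as_rotvec())
    return np.r_[r,(k[:7]-np.array([.3,.52,.45,.35,0,0,0]))*.002]
best=min((least_squares(f,[.3,.52,.45,.35,0,0,0,o]) for o in(0,1.57,3.14,-1.57)),key=lambda z:z.cost)
print(best.x,best.cost,best.fun[:18])
np.save('k.npy',best.x)
E
```

```text
1.775 [ 0.5208  0.6988  0.0438  1.2913  0.0016  1.6704 -1.4969] [ 0.4756 -0.3542  0.217 ] [-0.0655  0.9379 -0.2333 -0.2482]
[ 2.3189 -0.1897  1.1864 -0.0386  0.2827  1.4602  0.0149  1.5708] 0.24542866718326997 [ 0.5177  0.2381  0.0048 -0.      0.      0.      0.2138  0.3447 -0.004
  0.      0.0001 -0.      0.0199  0.0347 -0.0007 -0.     -0.      0.    ]
```

View pics/4.png

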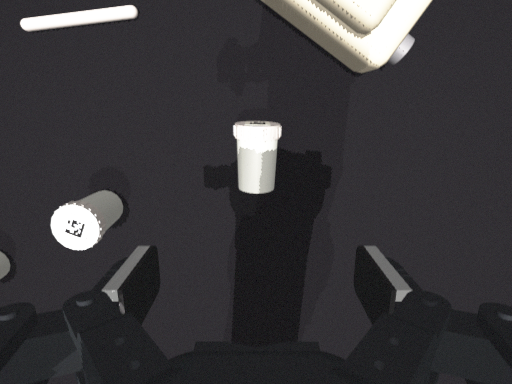

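Wrist view: the fallen pot is at (257,158) with its lid up-image, centred between the fingers. The model's orientation fits, but its position needs a lateral offset.

```bash
sed -i 's/e1,e2,e3,off=k/e1,e2,e3,off,w=k/; s/A.apply(\[e1,0,L1\])/A.apply([e1,w,L1])/' kin.py
python3 - <<'E'
from h import *; from kin import *
np.set_printoptions(precision=4,suppress=True)
s=manip.sense()
D=[([ 1.14075239,0.41188954,-0.0126968,1.59703096,0.00562462,1.13427201,-0.08220853],[ 0.22103665,-0.58412185,0.24446494],[-7.538e-04,9.83676789e-01,1.79942668e-01,-2.085e-04]),
([0.5537,0.3369,0.0143,1.7077,-0.0067,1.0978,-1.4812],[0.4635,-0.3504,0.2448],[-0.0007,0.9713,-0.238,-0.0001]),
(s['qpos'],s['ee_pos'],s['orientation'])]
def f(k,full=0):
    r=[]
    for q,p,o in D:
        a,b=fk(q,k); r+=list((a-p)*10)
    return r if full else np.r_[r,(k[:7]-np.array([.3,.5,.43,.35,0,0,0]))*np.array([.02,.02,.02,.02,.1,.1,.1])]
best=least_squares(f,[.3,.52,.45,.35,0,0,0,np.pi/2,0])
print(best.x,np.array(f(best.x,1))*100,'mm'); k=best.x
np.save('k.npy',k)
q0=s['qpos']
print('actual down tilt done; axis test')
# pot manoeuvre plan: end tool direction
def Rt(tz,tx):
    tx=tx-tz*(tx@tz); tx/=np.linalg.norm(tx); return R.from_matrix(np.c_[tx,np.cross(tz,tx),tz])
up=np.array([0,0,1.])
for flip in(1,-1):
  for a in(20,30,40,50):
    ar=np.radians(a); d=np.array([np.cos(-.504),np.sin(-.504),0])
    tz=-d*np.sin(ar)-up*np.cos(ar); g=np.array([.4775,-.358,.026])
    q,e1,e2=sol(g+.005*tz,Rt(tz,flip*d),k,np.r_[q0[:6],q0[6]+(3.14 if flip<0 else 0)])
    print('grasp',flip,a,q,round(e1,4),round(e2,2))
    for yaw in(-30,-60,-90):
      y=-.504+np.radians(yaw); d2=np.array([np.cos(y),np.sin(y),0]); tz2=d2*np.cos(ar)-up*np.sin(ar)
      best=None
      for q5 in(.8,1.6,2.4):
        qi=q.copy();qi[4]=q5;qi[6]=np.clip(q[6]-np.radians(yaw)*0,-2.8,2.8)
        r=sol(np.array([.38,-.30,.042])+.005*tz2,Rt(tz2,flip*up),k,qi)
        if best is None or r[1]+r[2]/100<best[1]+best[2]/100: best=r
      print('   end',yaw,best[0],round(best[1],4),round(best[2],2))
E
```

```text
[ 0.2847  0.5402  0.4526  0.342  -0.0001  0.0014  0.0017  1.6252 -0.0483] [-0.0168 -0.0051  0.0061  0.015   0.0191 -0.0052 -0.0035 -0.0057 -0.0008] mm
actual down tilt done; axis test
grasp 1 20 [ 0.5481  0.8032  0.0074  1.5429  0.013   1.1442 -1.4737] 0.0 0.0
   end -30 [-1.3114  1.792   1.0538  2.4417 -1.03    0.13   -2.5313] 0.0567 19.42
   end -60 [-1.0463  1.5528  1.1178  2.4183 -0.6807  0.13   -2.7869] 0.0 0.0
   end -90 [-0.9246  1.7844  1.419   2.0683 -0.6729  0.9452 -2.86  ] 0.0 0.0
grasp 1 30 [ 0.5362  0.9066  0.0226  1.3883  0.0078  1.3698 -1.4691] 0.0 0.0
   end -30 [-1.0807  1.3255  1.2038  2.4497 -1.03    0.13   -2.0143] 0.0604 20.54
   end -60 [-0.9577  1.3596  1.1611  2.4352 -1.03    0.13   -2.2695] 0.0028 0.95
   end -90 [-0.8599  1.5411  1.3541  2.1165 -0.6216  0.8187 -2.86  ] 0.0 0.0
grasp 1 40 [ 0.5269  1.0181  0.0377  1.2325  0.0029  1.5887 -1.4631] 0.0 0.0
   end -30 [-0.7825  0.7512  1.0975  2.4213  0.3194  0.13   -2.86  ] 0.0565 19.33
   end -60 [-0.8473  1.1341  1.1623  2.4354 -1.03    0.13   -2.0883] 0.0041 1.4
   end -90 [-0.7802  1.3002  1.2826  2.1564 -0.
[... 872 characters left out ...]
 0.0 0.0
   end -90 [-0.7545  1.2444  1.08    2.1078 -0.0926  0.6955 -0.2453] 0.0 0.0
grasp -1 40 [0.5271 1.0181 0.0373 1.2324 0.0031 1.5887 1.6783] 0.0 0.0
   end -30 [ 1.124   1.2856 -1.2707  2.54    2.1966  1.85   -0.8326] 0.0038 0.66
   end -60 [ 0.5921  0.8418 -0.7444  2.3199  1.5955  1.3969 -1.3504] 0.0 0.0
   end -90 [-0.701   1.1079  1.09    2.1497 -0.1712  0.6273 -0.1026] 0.0 0.0
grasp -1 50 [ 0.5202  1.1356  0.0523  1.076  -0.0012  1.8023  1.6858] 0.0 0.0
   end -30 [ 1.2892  1.3387 -1.4698  2.4813  2.0621  1.7535 -0.5927] 0.0 0.0
   end -60 [ 0.8117  0.8047 -0.8989  2.2941  1.5677  1.2848 -1.1652] 0.0 0.0
   end -90 [-0.6174  0.9539  1.0642  2.1807 -0.2192  0.5739  0.0187] 0.0 0.0
```

```bash
cat > sim.py <<'E'
from h import *; from kin import *
np.set_printoptions(precision=2,suppress=True)
k=np.load('k.npy'); k[7]=np.pi/2
up=np.array([0,0,1.])
def Rt(tz,tx):
    tx=tx-tz*(tx@tz); tx/=np.linalg.norm(tx); return R.from_matrix(np.c_[tx,np.cross(tz,tx),tz])
def U(y): return np.array([np.cos(y),np.sin(y),0])
def potpose(g,y,lift,a,flip):  # pot axis yaw y, elevation lift(0 lying,90 upright); tool offset a (deg)
    d=U(y); l=np.radians(lift-a)
    tz=d*np.sin(l)-up*np.cos(l); tx=d*np.cos(l)+up*np.sin(l)
    return np.array(g)+.005*tz, Rt(tz,flip*tx)
def track(q,poses,nullw=.02):
    mx=0
    for p,T in poses:
        def f(x):
            a,b=fk(x,k); return np.r_[(a-p)*10,(b.inv()*T).as_rotvec()*3,(x-q)*nullw]
        q=least_squares(f,np.clip(q,LO+1e-3,HI-1e-3),bounds=(LO,HI)).x
        a,b=fk(q,k); mx=max(mx,np.linalg.norm(a-p)*1000+np.degrees((b.inv()*T).magnitude()))
    return q,mx
E
python3 - <<'E'
from sim import *
q0=manip.sense()['qpos']; y0=-.504
for flip in(1,-1):
  for a in(30,40,50):
    qi=q0.copy(); qi[6]+=3.14*(flip<0)
    q,e=track(qi,[potpose([.4775,-.358,.026],y0,0,a,flip)]*3)
    for yaw in(90,60,-60,-90):
     for tgt in([.38,-.3],[.46,-.32]):
      ps=[potpose(np.array([.4775,-.358,.026])*(1-s)+np.r_[tgt,.12]*s,y0+np.radians(yaw)*s,0,a,flip) for s in np.linspace(0,1,12)]
      ps+=[potpose(np.r_[tgt,.12-.08*s],y0+np.radians(yaw),90*s,a,flip) for s in np.linspace(0,1,15)]
      r,m=track(q,ps); 
      if m<8: print(flip,a,yaw,tgt,r,round(m,2))
E
```

```text
1 30 90 [0.38, -0.3] [ 1.62  1.11 -0.8   1.76 -0.22  1.03  0.64] 0.0
1 30 90 [0.46, -0.32] [ 1.52  1.18 -0.86  1.62 -0.19  1.04  0.52] 0.0
1 30 60 [0.38, -0.3] [ 1.95  1.2  -1.02  2.08 -0.19  0.47  0.4 ] 0.0
1 30 60 [0.46, -0.32] [ 1.81  1.25 -1.07  1.97 -0.12  0.44  0.25] 0.0
1 30 -60 [0.38, -0.3] [-0.96  1.36  1.16  2.43 -1.03  0.13 -2.33] 4.97
1 30 -60 [0.46, -0.32] [-0.86  1.33  1.16  2.27 -0.44  0.17 -2.86] 0.01
1 30 -90 [0.38, -0.3] [-0.87  1.59  1.38  2.12 -0.68  0.85 -2.86] 0.01
1 30 -90 [0.46, -0.32] [-0.78  1.62  1.44  1.93 -0.68  0.95 -2.86] 3.39
1 40 90 [0.38, -0.3] [ 1.6   1.01 -0.82  1.82 -0.13  0.93  0.53] 0.0
1 40 90 [0.46, -0.32] [ 1.49  1.08 -0.86  1.68 -0.09  0.95  0.41] 0.0
1 40 60 [0.38, -0.3] [ 1.86  1.05 -1.    2.11 -0.12  0.42  0.22] 0.0
1 40 60 [0.46, -0.32] [ 1.71  1.09 -1.01  1.99 -0.06  0.4   0.09] 0.0
1 40 -60 [0.38, -0.3] [-0.85  1.14  1.16  2.43 -1.03  0.13 -2.15] 5.79
1 40 -60 [0.46, -0.32] [-0.75  1.1   1.1   2.27 -0.29  0.15 -2.86] 0.01
1 40 -90 [0.38, -0.3] [-0.79  1.34  1.31  2.16 -0.62  0.73 -2.86] 0.01
1 40 -90 [0.46, -0.32] [-0.72  1.41  1.36  1
[... 1466 characters left out ...]
8, -0.3] [-0.62  0.99  0.93  2.14  0.12  0.63 -0.45] 0.0
-1 40 -90 [0.46, -0.32] [-0.55  1.04  0.93  1.94  0.07  0.75 -0.38] 0.0
-1 50 90 [0.38, -0.3] [ 1.8   1.36 -1.4   1.86  0.73  1.07  2.86] 0.01
-1 50 90 [0.46, -0.32] [ 1.64  1.37 -1.38  1.71  0.71  1.07  2.86] 0.01
-1 50 60 [0.38, -0.3] [ 1.81  0.98 -1.07  2.12  0.3   0.41  2.86] 0.01
-1 50 60 [0.46, -0.32] [ 1.63  0.98 -1.01  1.99  0.21  0.41  2.86] 0.0
-1 50 -60 [0.38, -0.3] [-0.59  0.77  0.9   2.43  1.09  0.13 -0.95] 0.22
-1 50 -60 [0.46, -0.32] [-0.59  0.88  0.98  2.25 -0.03  0.18  0.17] 0.0
-1 50 -90 [0.38, -0.3] [-0.55  0.88  0.95  2.18 -0.    0.56 -0.25] 0.0
-1 50 -90 [0.46, -0.32] [-0.49  0.93  0.92  1.97 -0.04  0.69 -0.22] 0.0
```

```bash
cat >> sim.py <<'E'
import pickle,os
def getcmd():
    return pickle.load(open('cmd.pkl','rb'))
def setcmd(p,T): pickle.dump((np.array(p),T.as_quat()),open('cmd.pkl','wb'))
def rowsto(poses):
    p0,q0=getcmd(); T0=R.from_quat(q0)
    out=[]
    for p,T in poses:
        v=np.r_[(p-p0)/.3,(T*T0.inv()).as_rotvec()/np.pi]; out.append(np.round(v,3)+0.0)
    np.set_printoptions(precision=3,suppress=True)
    for v in out: print(', '.join('%g'%x for x in v))
    v=out[-1]; return p0+v[:3]*.3, R.from_rotvec(v[3:]*np.pi)*T0
E
python3 - <<'E'
from sim import *
P=np.load('w1.npz')['p'].reshape(-1,3); lo,hi=[.41,-.41,.01],[.53,-.3,.06]
P=P[np.all((P>lo)&(P<hi),1)]
def res(v):
    x,y,th,dz=v; d=np.array([np.cos(th),np.sin(th),.07]); d/=np.linalg.norm(d)
    w=P-np.array([x,y,.02+dz]); s=w@d; r=np.linalg.norm(w-np.outer(s,d),axis=1)
    body=np.maximum(np.maximum(r-(.02+.002*np.clip(s,0,.056)/.056),-s),s-.056)
    return np.minimum(body,np.maximum(np.maximum(r-.024,.056-s),s-.07))
s=least_squares(res,[.4425,-.339,-.5,0],loss='soft_l1',f_scale=.002); print(len(P),s.x,np.abs(s.fun).mean())
T=R.from_quat([.98368,.17994,0,0]); 
T=R.from_rotvec(np.pi*np.array([0,0,-.27]))*T; T=R.from_rotvec(np.pi*np.array([.08,.146,0]))*T
p=np.array([.221,-.585,.245])+.3*np.array([.85,.77,-.1]); setcmd(p,T)
m=manip.sense(); print(p-m['ee_pos'],np.degrees((T.inv()*R.from_quat(np.roll(m['orientation'],-1))).magnitude()))
x,y,th=s.x[:3]; g=np.r_[np.array([x,y])+.040*U(th)[:2],.026]; print('g',g,th)
pg=potpose(g,th,0,40,1); tz=pg[1].as_matrix()[:,2]
e=rowsto([(pg[0]-.09*tz,pg[1]),pg]); pickle.dump((e[0],e[1].as_quat()),open('next.pkl','wb'))
E
```

```text
2842 [ 0.44 -0.34 -0.5  -0.  ] 0.000482884039159692
[ 0.  0. -0.] 0.23442107368403253
g [ 0.48 -0.36  0.03] -0.4977606176612243
0.171, -0.103, -0.413, 0.024, 0.05, -0.003
0.002, -0.011, -0.643, 0.024, 0.05, -0.003
```

Emit:
send_rows(plan=[0.171, -0.103, -0.413, 0.024, 0.05, -0.003, 0, 0.171, -0.103, -0.413, 0.024, 0.05, -0.003, 0, 0.171, -0.103, -0.413, 0.024, 0.05, -0.003, 0, 0.171, -0.103, -0.413, 0.024, 0.05, -0.003, 0, 0.115, -0.072, -0.49, 0.024, 0.05, -0.003, 0, 0.058, -0.042, -0.566, 0.024, 0.05, -0.003, 0, 0.002, -0.011, -0.643, 0.024, 0.05, -0.003, 0, 0.002, -0.011, -0.643, 0.024, 0.05, -0.003, 0, 0.002, -0.011, -0.643, 0.024, 0.05, -0.003, 0, 0.002, -0.011, -0.643, 0.024, 0.05, -0.003, 0])

```text
time: 3.02
ee_pos: [0.4783, -0.3577, 0.0245]
orientation: [-0.083, 0.911, -0.232, -0.329]
wrist_force: [-0.5, -0.2, -0.3]
grip_width: 0.0853
```

Emit:
send_rows(plan=[0, 0, 0, 0, 0, 0, 0.6, 0, 0, 0, 0, 0, 0, 1, 0, 0, 0, 0, 0, 0, 1, 0, 0, 0, 0, 0, 0, 1, 0, 0, 0, 0, 0, 0, 1, 0, 0, 0, 0, 0, 0, 1, 0, 0, 0, 0, 0, 0, 1, 0, 0, 0, 0, 0, 0, 1], newtons=35)

```text
time: 4.03
ee_pos: [0.4772, -0.357, 0.0227]
orientation: [-0.084, 0.911, -0.232, -0.331]
wrist_force: [2.8, -1.2, 5.6]
grip_width: 0.0434
```

```bash
cp next.pkl cmd.pkl; python3 - <<'E'
from sim import *
m=manip.sense(); p,q=getcmd(); print(p-m['ee_pos'],np.degrees((R.from_quat(q).inv()*R.from_quat(np.roll(m['orientation'],-1))).magnitude()),m['qpos'],m['wrist_force'],m['grip_width'])
w,d,P=cam('wrist'); save(w,'5.png')
th=-.4978; g=np.array(p)-.005*R.from_quat(q).as_matrix()[:,2]; tgt=np.array([.44,-.31,.13])
ps=[potpose(g+[0,0,.05],th,0,40,1),potpose(g*.5+tgt*.5,th+np.radians(45),0,40,1),potpose(tgt,th+np.radians(90),0,40,1)]
e=rowsto(ps); pickle.dump((e[0],e[1].as_quat()),open('next.pkl','wb'))
E
```

```text
[-0. -0. -0.] 0.057146188453507975 [ 0.52  1.02  0.05  1.23 -0.    1.59 -1.51] [ 2.83 -1.17  5.6 ] 0.043375756182112216
0, 0, 0.167, 0, 0, 0
-0.067, 0.073, 0.173, 0, 0, 0.25
-0.127, 0.148, 0.347, 0, 0, 0.5
```

View pics/5.png

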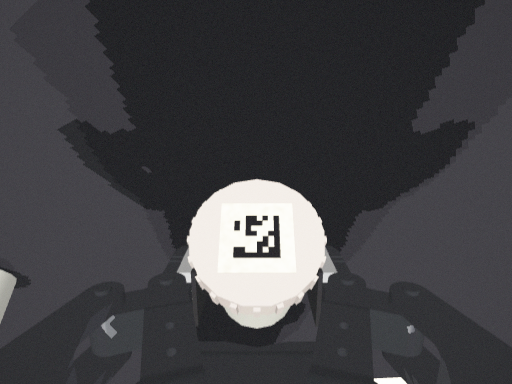

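The wrist view shows the pot held centrally: lid at (257,243), opening 43.4 mm, which matches the body. Next: lift it and turn it 90° in yaw.

Emit:
send_rows(plan=[0, 0, 0.1, 0, 0, 0, 1, -0.02, 0.02, 0.2, 0, 0, 0.05, 1, -0.04, 0.05, 0.3, 0, 0, 0.1, 1, -0.06, 0.07, 0.347, 0, 0, 0.16, 1, -0.07, 0.09, 0.347, 0, 0, 0.22, 1, -0.085, 0.105, 0.347, 0, 0, 0.28, 1, -0.1, 0.12, 0.347, 0, 0, 0.34, 1, -0.115, 0.135, 0.347, 0, 0, 0.4, 1, -0.127, 0.148, 0.347, 0, 0, 0.45, 1, -0.127, 0.148, 0.347, 0, 0, 0.5, 1, -0.127, 0.148, 0.347, 0, 0, 0.5, 1, -0.127, 0.148, 0.347, 0, 0, 0.5, 1])

```text
time: 5.58
ee_pos: [0.4388, -0.3129, 0.1265]
orientation: [0.174, 0.809, 0.478, -0.294]
wrist_force: [-0.1, -0.1, -1.2]
grip_width: 0.0432
```

```bash
cp next.pkl cmd.pkl; python3 - <<'E'
from sim import *
m=manip.sense(); p,q=getcmd(); print(p-m['ee_pos'],np.degrees((R.from_quat(q).inv()*R.from_quat(np.roll(m['orientation'],-1))).magnitude()),m['qpos'],m['grip_width'])
th=-.4978+np.pi/2; g=np.array([.44,-.31,.13])
ps=[potpose(g-[0,0,.04*s],th,86*s,40,1) for s in np.linspace(0,1,11)[1:]]
e=rowsto(ps); pickle.dump((e[0],e[1].as_quat()),open('next.pkl','wb'))
E
```

```text
[-0. -0. -0.] 0.2194484146879471 [ 0.25  0.55 -0.15  1.93  0.8   1.14 -0.92] 0.04320858402232322
0.001, 0.002, -0.015, 0.042, -0.022, 0
0.002, 0.004, -0.029, 0.084, -0.045, 0
0.003, 0.006, -0.043, 0.126, -0.068, 0
0.004, 0.008, -0.057, 0.168, -0.091, 0
0.005, 0.01, -0.071, 0.21, -0.114, 0
0.007, 0.013, -0.084, 0.252, -0.137, 0
0.008, 0.015, -0.096, 0.294, -0.159, 0
0.009, 0.017, -0.109, 0.336, -0.182, 0
0.01, 0.019, -0.121, 0.378, -0.205, 0
0.011, 0.02, -0.132, 0.419, -0.228, 0
```

```bash
python3 - <<'E'
from sim import *
q=manip.sense()['qpos']; th=-.4978+np.pi/2; g=np.array([.44,-.31,.13])
for s in np.linspace(0,1,11): 
    q,e=track(q,[potpose(g-[0,0,.04*s],th,86*s,40,1)],.05); print(q,round(e,2))
E
```

```text
[ 0.24  0.56 -0.15  1.93  0.8   1.14 -0.92] 0.0
[ 0.34  0.51 -0.19  1.93  0.72  1.04 -0.81] 0.01
[ 0.46  0.48 -0.23  1.93  0.62  0.95 -0.67] 0.02
[ 0.59  0.46 -0.29  1.93  0.49  0.87 -0.51] 0.02
[ 0.74  0.47 -0.36  1.92  0.36  0.82 -0.33] 0.03
[ 0.9   0.49 -0.45  1.9   0.22  0.8  -0.15] 0.03
[ 1.06  0.55 -0.54  1.88  0.1   0.8   0.01] 0.02
[ 1.19  0.62 -0.62  1.85 -0.01  0.82  0.16] 0.02
[ 1.3   0.7  -0.69  1.82 -0.08  0.86  0.28] 0.01
[ 1.39  0.8  -0.75  1.78 -0.15  0.91  0.37] 0.01
[ 1.46  0.9  -0.79  1.74 -0.2   0.97  0.45] 0.01
```

Feasible, so I'll tilt the pot upright.

Emit:
send_rows(plan=[0.001, 0.002, -0.015, 0.042, -0.022, 0, 1, 0.002, 0.004, -0.029, 0.084, -0.045, 0, 1, 0.003, 0.006, -0.043, 0.126, -0.068, 0, 1, 0.004, 0.008, -0.057, 0.168, -0.091, 0, 1, 0.005, 0.01, -0.071, 0.21, -0.114, 0, 1, 0.007, 0.013, -0.084, 0.252, -0.137, 0, 1, 0.008, 0.015, -0.096, 0.294, -0.159, 0, 1, 0.009, 0.017, -0.109, 0.336, -0.182, 0, 1, 0.01, 0.019, -0.121, 0.378, -0.205, 0, 1, 0.011, 0.02, -0.132, 0.419, -0.228, 0, 1, 0.011, 0.02, -0.132, 0.419, -0.228, 0, 1, 0.011, 0.02, -0.132, 0.419, -0.228, 0, 1])

```text
time: 7.08
ee_pos: [0.4427, -0.3064, 0.0873]
orientation: [-0.199, 0.792, 0.47, 0.335]
wrist_force: [1.3, -0.0, -0.2]
grip_width: 0.0428
```

```bash
cp next.pkl cmd.pkl; python3 - <<'E'
from sim import *
m=manip.sense(); p,q=getcmd(); T=R.from_quat(q); print(p-m['ee_pos'],np.degrees((T.inv()*R.from_quat(np.roll(m['orientation'],-1))).magnitude()),m['qpos'],m['grip_width'],m['wrist_force'])
a,_,pa=cam('scene'); b,_,pb=cam('top')
np.savez('up.npz',a=a,pa=pa,b=b,pb=pb)
for P in(pa,pb):
    P=P.reshape(-1,3); P=P[np.all((P>[.38,-.37,.04])&(P<[.5,-.25,.2]),1)]; print(len(P),P.min(0),P.max(0))
    
save(cv2.resize(a[220:340,100:260],(640,480),interpolation=2),'6.png')
E
```

```text
[-0. -0. -0.] 0.0775006084801768 [ 1.42  0.84 -0.71  1.77 -0.29  0.98  0.52] 0.0428392828753394 [ 1.33 -0.04 -0.24]
1721 [ 0.38 -0.37  0.05] [ 0.48 -0.28  0.2 ]
1186 [ 0.38 -0.37  0.05] [ 0.48 -0.28  0.2 ]
```

View pics/6.png

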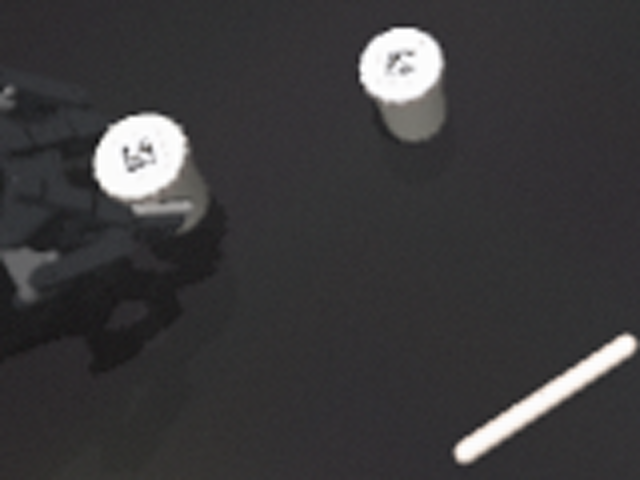

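The pot is upright in the gripper, lid at crop (140,155), next to the standing pot. I'll measure lid height and tilt before lowering it.

```bash
python3 - <<'E'
from sim import *
np.set_printoptions(precision=4,suppress=True)
f=np.load('up.npz')
for i,p in(('a','pa'),('b','pb')):
    I=f[i].reshape(-1,3); P=f[p].reshape(-1,3)
    m=np.all((P>[.38,-.37,.1])&(P<[.52,-.24,.14]),1)&(I.min(1)>150); Q=P[m]
    z=np.median(Q[:,2]); Q=Q[np.abs(Q[:,2]-z)<.008]; c=Q.mean(0); n=np.linalg.svd(Q-c)[2][2]; n*=np.sign(n[2])
    print(len(Q),c,'ctr',(Q.min(0)+Q.max(0))/2,'ext',Q.max(0)-Q.min(0),'n',n,np.degrees(np.arccos(n[2])))
E
```

```text
369 [ 0.4428 -0.3078  0.119 ] ctr [ 0.4408 -0.3076  0.117 ] ext [0.0477 0.0481 0.0114] n [ 0.0347 -0.0082  0.9994] 2.043053040781355
245 [ 0.4417 -0.3041  0.1187] ctr [ 0.4419 -0.3045  0.118 ] ext [0.048  0.0451 0.0144] n [ 0.024  -0.0056  0.9997] 1.4136590168929728
```

Emit:
send_rows(plan=[0, 0, -0.06, 0, 0, 0, 1, 0, 0, -0.12, 0, 0, 0, 1, 0, 0, -0.15, 0, 0, 0, 1, 0, 0, -0.158, 0, 0, 0, 1, 0, 0, -0.158, 0, 0, 0, 1, 0, 0, -0.158, 0, 0, 0, 1])

```text
time: 7.92
ee_pos: [0.4422, -0.3066, 0.0399]
orientation: [-0.199, 0.792, 0.47, 0.336]
wrist_force: [-1.1, 0.4, -1.2]
grip_width: 0.0431
```

Emit:
send_rows(plan=[0, 0, -0.003, 0, 0, 0, 1, 0, 0, -0.006, 0, 0, 0, 1, 0, 0, -0.006, 0, 0, 0, 1])

```text
time: 8.3
ee_pos: [0.4422, -0.3067, 0.0384]
orientation: [-0.199, 0.792, 0.47, 0.336]
wrist_force: [-1.9, -1.3, 5.3]
grip_width: 0.0435
```

Foot contact is felt (Fz −1.2 → +5.3 N). Now release and retract along the tool axis.

Emit:
send_rows(plan=[0, 0, 0, 0, 0, 0, 0.45, 0, 0, 0, 0, 0, 0, 0.3, 0, 0, 0, 0, 0, 0, 0, 0, 0, 0, 0, 0, 0, 0, 0, 0, 0, 0, 0, 0, 0, 0, 0, 0, 0, 0, 0, 0, -0.037, -0.068, 0.064, 0, 0, 0, 0, -0.073, -0.135, 0.129, 0, 0, 0, 0, -0.146, -0.27, 0.257, 0, 0, 0, 0, -0.146, -0.27, 0.357, 0, 0, 0, 0, -0.146, -0.27, 0.357, 0, 0, 0, 0])

```text
time: 9.68
ee_pos: [0.3989, -0.3886, 0.1469]
orientation: [-0.197, 0.792, 0.471, 0.336]
wrist_force: [-0.1, 0.6, 0.5]
grip_width: 0.0853
```

```bash
python3 - <<'E'
from sim import *
np.set_printoptions(precision=4,suppress=True)
p,q=getcmd(); p=p+.3*np.array([-.146,-.27,.357-.164]); T=R.from_quat(q); setcmd(p,T)
m=manip.sense(); print(p-m['ee_pos'],np.degrees((T.inv()*R.from_quat(np.roll(m['orientation'],-1))).magnitude()),m['qpos'],m['grip_width'],m['wrist_force'])
for n in('scene','top'):
    a,_,P=cam(n); np.savez('rel_'+n,a=a,P=P)
    I=a.reshape(-1,3);P=P.reshape(-1,3)
    for lo,hi in(([.39,-.36,.055],[.50,-.25,.085]),([.46,-.2,.06],[.54,-.12,.085]),([.46,-.04,.06],[.54,.04,.085])):
        k=np.all((P>lo)&(P<hi),1)&(I.min(1)>130); Q=P[k]; z=np.median(Q[:,2]); Q=Q[np.abs(Q[:,2]-z)<.005]; 
        c=Q.mean(0); nn=np.linalg.svd(Q-c)[2][2]
        print(n,len(Q),(Q.min(0)+Q.max(0))/2,z,nn*np.sign(nn[2]))
w,_,_=cam('wrist'); save(w,'7w.png')
E
```

```text
[-0.0009  0.0007 -0.0024] 0.23168229013130134 [ 1.5068  0.7981 -0.6897  1.6235 -0.2685  1.2106  0.5407] 0.0852895849272681 [-0.0535  0.5639  0.4624]
scene 342 [ 0.4411 -0.3076  0.0696] 0.07040156223657329 [ 0.0217 -0.0109  0.9997]
scene 294 [ 0.5002 -0.1676  0.0705] 0.0706209529195011 [ 0.009  -0.0169  0.9998]
scene 229 [0.5025 0.0003 0.07  ] 0.07056485784034316 [ 0.0189 -0.0226  0.9996]
top 216 [ 0.4414 -0.3055  0.0692] 0.06933671916013973 [ 0.0071 -0.0006  1.    ]
top 214 [ 0.5009 -0.1656  0.0696] 0.06957960841051225 [ 0.0066 -0.0047  1.    ]
top 213 [0.5025 0.0017 0.0695] 0.0693954711367406 [0.0219 0.0213 0.9995]
```

The fallen pot now stands at (0.441, −0.306), lid height 0.070, and the other pots have not moved. Next is the scanner view pose.

```bash
cat >> sim.py <<'E'
def scanT(F,b): # grasp tool orientation, F facing yaw (rad), b deg toward F
    f=U(F); l=np.radians(b); tz=f*np.sin(l)-up*np.cos(l); return Rt(tz,-f)
E
python3 - <<'E'
from sim import *
p,q=getcmd(); T0=R.from_quat(q); F=np.pi+np.radians(4); T1=scanT(F,20); tz=T1.as_matrix()[:,2]
tp=np.array([.535,.302,.155])-.15*tz
rv=(T1*T0.inv()).as_rotvec(); print(np.degrees(rv),tp)
N=12; qq=manip.sense()['qpos']
A=np.array([.40,-.36,.30]); ps=[]
for i in range(1,N+1):
    s=i/N; pos=(p+(A-p)*s*4 if s<=.25 else A+(tp-A)*(s-.25)/.75)
    ps.append((pos,R.from_rotvec(rv*s)*T0))
for x in ps:
    qq,e=track(qq,[x],.05); print(qq,round(e,2))
e=rowsto(ps); pickle.dump((e[0],e[1].as_quat()),open('next.pkl','wb'))
E
```

```text
[-37.01  57.63 -50.73] [0.59 0.31 0.3 ]
[ 1.48  0.69 -0.67  1.63 -0.27  1.22  0.41] 0.01
[ 1.45  0.56 -0.66  1.63 -0.28  1.25  0.27] 0.01
[ 1.41  0.45 -0.64  1.61 -0.26  1.31  0.12] 0.01
[ 1.31  0.34 -0.66  1.73 -0.25  1.21 -0.09] 0.02
[ 1.17  0.26 -0.69  1.8  -0.21  1.15 -0.35] 0.03
[ 1.    0.22 -0.71  1.82 -0.14  1.12 -0.66] 0.04
[ 0.79  0.23 -0.73  1.8  -0.04  1.14 -1.  ] 0.05
[ 0.57  0.29 -0.72  1.73  0.06  1.2  -1.33] 0.05
[ 0.34  0.37 -0.69  1.63  0.13  1.3  -1.62] 0.04
[ 0.14  0.48 -0.65  1.49  0.16  1.41 -1.86] 0.04
[-0.04  0.6  -0.61  1.31  0.17  1.55 -2.05] 0.04
[-0.21  0.73 -0.56  1.09  0.16  1.7  -2.2 ] 0.05
0.002, 0.031, 0.173, -0.017, 0.027, -0.023
0.004, 0.062, 0.346, -0.034, 0.053, -0.047
0.007, 0.093, 0.518, -0.051, 0.08, -0.07
0.076, 0.34, 0.517, -0.069, 0.107, -0.094
0.145, 0.586, 0.515, -0.086, 0.133, -0.117
0.214, 0.833, 0.514, -0.103, 0.16, -0.141
0.282, 1.079, 0.512, -0.12, 0.187, -0.164
0.351, 1.326, 0.511, -0.137, 0.213, -0.188
0.42, 1.572, 0.509, -0.154, 0.24, -0.211
0.489, 1.819, 0.508, -0.171, 0.267, -0.235
0.558, 2.065, 0.506, -0.188, 0.293, -0.258
0.627, 2.312, 0.505, -0.206, 0.32, -0.282
```

Emit:
send_rows(plan=[0, 0.03, 0.173, -0.017, 0.027, -0.023, 0, 0, 0.06, 0.346, -0.034, 0.053, -0.047, 0, 0.01, 0.2, 0.51, -0.051, 0.08, -0.07, 0, 0.07, 0.4, 0.51, -0.069, 0.107, -0.094, 0, 0.14, 0.6, 0.51, -0.086, 0.133, -0.117, 0, 0.2, 0.8, 0.51, -0.103, 0.16, -0.141, 0])

```text
time: 10.58
ee_pos: [0.4565, -0.1509, 0.2973]
orientation: [-0.104, 0.953, 0.272, 0.087]
wrist_force: [0.5, -0.6, 0.6]
grip_width: 0.0852
```

Emit:
send_rows(plan=[0.05, 0.2, 0, -0.017, 0.027, -0.023, 0, 0.1, 0.4, 0, -0.034, 0.053, -0.047, 0, 0.15, 0.6, 0, -0.051, 0.08, -0.07, 0, 0.2, 0.76, 0, -0.069, 0.107, -0.094, 0])

```text
time: 11.08
ee_pos: [0.5131, 0.0627, 0.2971]
orientation: [-0.031, 0.989, 0.116, -0.087]
wrist_force: [1.7, -1.1, -0.5]
grip_width: 0.0851
```

Emit:
send_rows(plan=[0.05, 0.2, 0, -0.01, 0.016, -0.014, 0, 0.1, 0.4, 0, -0.02, 0.032, -0.028, 0, 0.16, 0.6, 0, -0.034, 0.053, -0.047, 0, 0.22, 0.75, 0, -0.034, 0.053, -0.047, 0, 0.22, 0.75, 0, -0.034, 0.053, -0.047, 0, 0.22, 0.75, 0, -0.034, 0.053, -0.047, 0, 0.22, 0.75, 0, -0.034, 0.053, -0.047, 0])

```text
time: 11.95
ee_pos: [0.5793, 0.2854, 0.2977]
orientation: [0.005, 0.985, 0.037, -0.17]
wrist_force: [-0.2, -1.4, -0.5]
grip_width: 0.0858
```

```bash
python3 - <<'E'
from sim import *
np.set_printoptions(precision=4,suppress=True)
p,q=getcmd(); T=R.from_quat(q)
for sh,rv in(([.2,.8,.51],[-.103,.16,-.141]),([.2,.76,0],[-.069,.107,-.094]),([.22,.75,0],[-.034,.053,-.047])):
    p=p+.3*np.array(sh); T=R.from_rotvec(np.pi*np.array(rv))*T
setcmd(p,T)
m=manip.sense(); print(p-m['ee_pos'],np.degrees((T.inv()*R.from_quat(np.roll(m['orientation'],-1))).magnitude()),m['qpos'],m['time'])
w,d,P=cam('wrist'); np.savez('w2.npz',w=w,P=P); save(w,'8.png')
E
```

```text
[ 0.0047  0.0197 -0.0002] 0.5218691412446497 [-0.1104  0.7055 -0.6771  1.1497  0.2138  1.6917 -2.22  ] 11.95
```

View pics/8.png

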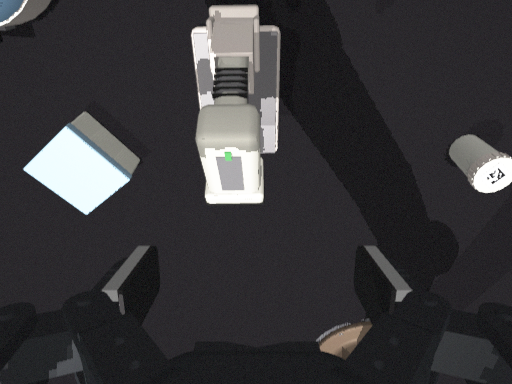

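Wrist view: the scanner head is at (232,150) with its window toward the robot (image bottom), the handle and socket are behind it, and nothing is in the way. I'll fit its pose.

```bash
cat > fit.py <<'E'
from sim import *
def box(w,lo,hi):
    lo,hi=np.array(lo),np.array(hi); q=np.abs(w-(lo+hi)/2)-(hi-lo)/2
    return np.linalg.norm(np.maximum(q,0),axis=1)+np.minimum(q.max(1),0)
def Rs(F,lean,roll=0): # scanner frame
    f=U(F); z=f*np.sin(lean)+up*np.cos(lean); x=-f*np.cos(lean)+up*np.sin(lean)
    return R.from_matrix(np.c_[x,np.cross(z,x),z])*R.from_euler('x',roll)
def fit(P,v0):
    def res(v):
        w=Rs(v[3],v[4]).inv().apply(P-v[:3])
        return np.minimum(box(w,[-.070,-.025,.103],[.024,.025,.145]),np.minimum(box(w,[-.07,-.028,.103],[-.052,.028,.145]),box(w,[-.017,-.014,.055],[.017,.014,.103])))
    return least_squares(res,v0,loss='soft_l1',f_scale=.0015)
E
python3 - <<'E'
from fit import *
np.set_printoptions(precision=4,suppress=True)
f=np.load('first.npz'); C={'wrist':np.load('w2.npz')['P'],'top':f['pb'],'scene':f['pa']}
for n,P in C.items():
    P=P.reshape(-1,3); P=P[np.all((P>[.46,.24,.115])&(P<[.62,.37,.2]),1)]
    s=fit(P,[.585,.305,.03,np.pi+.06,.39]); v=s.x; T=Rs(v[3],v[4])
    print(n,len(P),v[:3],'yaw',np.degrees(v[3])-180,'lean',np.degrees(v[4]),'res',np.abs(s.fun).mean(),'head',v[:3]+T.apply([-.014,0,.131]))
    np.save('fit_'+n,v)
E
```

```text
wrist 6694 [0.613  0.3122 0.0343] yaw 5.371912079069887 lean 22.63561857463203 res 0.0009542298716017008 head [0.55   0.3062 0.1498]
top 793 [0.6107 0.3124 0.0327] yaw 4.9504357344694085 lean 21.964948536228746 res 0.0015984378468581208 head [0.549  0.3071 0.149 ]
scene 789 [0.6096 0.3114 0.0342] yaw 5.372299239623487 lean 22.0448045654663 res 0.0011871398608516975 head [0.5478 0.3056 0.1504]
```

```bash
cat > plan.py <<'E'
from fit import *
F0=np.pi+np.radians(5.3); L=np.radians(22.4); H=np.array([.5492,.3063,.1499])
RS0=Rs(F0,L); zs=RS0.as_matrix()[:,2]
TG=scanT(F0,20); tz=TG.as_matrix()[:,2]
rel=RS0.inv()*TG            # tool in scanner frame
gT=H+.005*tz
def final(Ff,win):
    S=Rs(Ff,np.pi/2)        # z_s horizontal along F, -x down
    T=S*rel; head=np.array(win)+S.apply([.056,0,.007]); return head+.005*T.as_matrix()[:,2],T
def path(p0,T0,p1,T1,n):
    rv=(T1*T0.inv()).as_rotvec(); return [(p0+(p1-p0)*s,R.from_rotvec(rv*s)*T0) for s in np.linspace(0,1,n+1)[1:]]
E
python3 - <<'E'
from plan import *
m=manip.sense(); setcmd(m['ee_pos'],R.from_quat(np.roll(m['orientation'],-1)))
print(Rs(np.radians(241),np.pi/2).as_matrix())
q=m['qpos']; p,_=getcmd(); 
pre=gT-.08*tz
q,e=track(q,path(p,R.from_quat(getcmd()[1]),pre,TG,4)+path(pre,TG,gT,TG,3),.05); print('grasp',q,e)
out=gT+.075*zs; q,e=track(q,path(gT,TG,out,TG,5),.05); print('out',q,e)
hi=np.array([.48,.28,.33]); q,e=track(q,path(out,TG,hi,TG,4),.05); print('hi',q,e)
for Ff in(210,225,241,255,270):
    pf,Tf=final(np.radians(Ff),[.441,-.3065,.171])
    ab=pf+[0,0,.1]; q2,e=track(q,path(hi,TG,ab,Tf,25),.05); q3,e3=track(q2,path(ab,Tf,pf,Tf,4),.05); print(Ff,q2,round(e,2),q3,round(e3,2),pf)
print('grasp rows'); e=rowsto([(pre,TG),(gT,TG)]); pickle.dump((e[0],e[1].as_quat()),open('next.pkl','wb'))
E
```

```text
[[ 0.   -0.87 -0.48]
 [ 0.    0.48 -0.87]
 [ 1.    0.    0.  ]]
grasp [-0.14  0.82 -0.66  1.35  0.27  1.41 -2.26] 0.009203827716407353
out [-0.12  0.72 -0.69  1.37  0.22  1.48 -2.28] 0.0014589433354663152
hi [-0.07  0.56 -0.74  1.35  0.15  1.64 -2.27] 0.0037397162456220935
210 [ 1.2   0.23 -0.23  1.94 -0.9   1.11  0.41] 0.03 [ 1.21  0.37 -0.25  2.04 -0.97  0.95  0.61] 0.01 [ 0.44 -0.31  0.22]
225 [ 1.33  0.37 -0.44  1.78 -0.71  1.25  0.44] 0.03 [ 1.32  0.5  -0.44  1.87 -0.72  1.08  0.58] 0.01 [ 0.44 -0.31  0.22]
241 [ 1.41  0.54 -0.66  1.6  -0.48  1.38  0.43] 0.03 [ 1.4   0.65 -0.64  1.69 -0.44  1.22  0.52] 0.01 [ 0.44 -0.31  0.22]
255 [ 1.42  0.69 -0.85  1.45 -0.27  1.52  0.41] 0.02 [ 1.41  0.79 -0.81  1.55 -0.21  1.37  0.48] 0.0 [ 0.44 -0.31  0.22]
270 [ 1.37  0.83 -1.01  1.32 -0.07  1.7   0.41] 0.02 [ 1.37  0.92 -0.97  1.41 -0.    1.55  0.47] 0.0 [ 0.44 -0.31  0.22]
grasp rows
-0.016, 0.078, -0.259, -0.001, 0.002, 0.006
-0.106, 0.069, -0.509, -0.001, 0.002, 0.006
```

Emit:
send_rows(plan=[-0.016, 0.078, -0.259, -0.001, 0.002, 0.006, 0, -0.016, 0.078, -0.259, -0.001, 0.002, 0.006, 0, -0.016, 0.078, -0.259, -0.001, 0.002, 0.006, 0, -0.046, 0.075, -0.342, -0.001, 0.002, 0.006, 0, -0.076, 0.072, -0.426, -0.001, 0.002, 0.006, 0, -0.106, 0.069, -0.509, -0.001, 0.002, 0.006, 0, -0.106, 0.069, -0.509, -0.001, 0.002, 0.006, 0, -0.106, 0.069, -0.509, -0.001, 0.002, 0.006, 0, -0.106, 0.069, -0.509, -0.001, 0.002, 0.006, 0])

```text
time: 13.12
ee_pos: [0.5484, 0.3081, 0.1469]
orientation: [0.007, 0.984, 0.047, -0.172]
wrist_force: [0.2, 0.5, -0.0]
grip_width: 0.0851
```

Emit:
send_rows(plan=[0, 0, 0, 0, 0, 0, 0.3, 0, 0, 0, 0, 0, 0, 0.4, 0, 0, 0, 0, 0, 0, 1, 0, 0, 0, 0, 0, 0, 1, 0, 0, 0, 0, 0, 0, 1, 0, 0, 0, 0, 0, 0, 1, 0, 0, 0, 0, 0, 0, 1], newtons=50)

```text
time: 14.0
ee_pos: [0.5474, 0.3076, 0.1455]
orientation: [0.007, 0.984, 0.047, -0.173]
wrist_force: [0.4, -1.6, 6.4]
grip_width: 0.0496
```

```bash
cp next.pkl cmd.pkl; python3 - <<'E'
from plan import *
np.set_printoptions(precision=4,suppress=True)
m=manip.sense(); p,q=getcmd(); T=R.from_quat(q); print(p-m['ee_pos'],np.degrees((T.inv()*R.from_quat(np.roll(m['orientation'],-1))).magnitude()),m['grip_width'],m['wrist_force'],m['moment'])
e=rowsto([(p+s*zs,T) for s in(.01,.03,.05,.075)]); 
w,d,P=cam('wrist'); save(w,'9.png')
E
```

```text
[ 0.0002 -0.0015 -0.0002] 0.1073317889403061 0.049639417719516646 [ 0.3979 -1.6095  6.3799] [-0.5235 -0.0576 -0.023 ]
-0.013, -0.001, 0.031, 0, 0, 0
-0.038, -0.004, 0.092, 0, 0, 0
-0.063, -0.006, 0.154, 0, 0, 0
-0.095, -0.009, 0.231, 0, 0, 0
```

View pics/9.png

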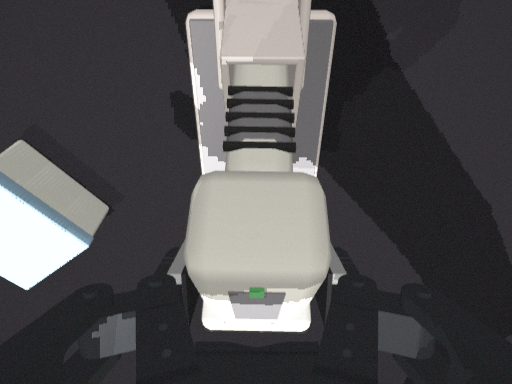

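The head is gripped centrally (49.6 mm, pads at (185,255) and (335,255)). Now draw it out along the handle axis.

Emit:
send_rows(plan=[-0.013, -0.001, 0.031, 0, 0, 0, 1, -0.026, -0.003, 0.062, 0, 0, 0, 1, -0.038, -0.004, 0.092, 0, 0, 0, 1, -0.05, -0.005, 0.123, 0, 0, 0, 1, -0.063, -0.006, 0.154, 0, 0, 0, 1, -0.063, -0.006, 0.154, 0, 0, 0, 1])

```text
time: 14.8
ee_pos: [0.5281, 0.3063, 0.1924]
orientation: [0.007, 0.984, 0.047, -0.173]
wrist_force: [-0.1, 1.1, -1.3]
grip_width: 0.0494
```

Emit:
send_rows(plan=[-0.016, -0.001, 0.039, 0, 0, 0, 1, -0.032, -0.003, 0.077, 0, 0, 0, 1, -0.04, -0.003, 0.18, 0, 0, 0, 1, -0.08, -0.003, 0.3, 0, 0, 0, 1, -0.12, -0.003, 0.4, 0, 0, 0, 1, -0.12, -0.003, 0.4, 0, 0, 0, 1, -0.12, -0.003, 0.4, 0, 0, 0, 1])

```text
time: 15.68
ee_pos: [0.4925, 0.3046, 0.3106]
orientation: [0.008, 0.984, 0.047, -0.174]
wrist_force: [-0.2, -0.3, -2.8]
grip_width: 0.0495
```

```bash
python3 - <<'E'
from plan import *
np.set_printoptions(precision=4,suppress=True)
p,q=getcmd(); T=R.from_quat(q); p=p+.3*np.array([-.183,-.009,.554]); setcmd(p,T)
m=manip.sense(); print(p-m['ee_pos'],np.degrees((T.inv()*R.from_quat(np.roll(m['orientation'],-1))).magnitude()),m['grip_width'],m['wrist_force'],m['qpos'])
# actual scanner-in-tool check from cameras
Tm=R.from_quat(np.roll(m['orientation'],-1)); g=m['ee_pos']-.005*Tm.as_matrix()[:,2]
for n in('scene','top'):
    a,_,P=cam(n); P=P.reshape(-1,3); P=P[np.all((P>g-.1)&(P<g+[.1,.1,.045]),1)]
    S=Tm*rel.inv(); o=g-S.apply([-.014,0,.131])
    w=S.inv().apply(P-o); P=P[np.all((w>[-.085,-.04,.05])&(w<[-.005,.04,.16]),1)]
    s=fit(P,np.r_[o,F0,L]); v=s.x; print(n,len(P),np.degrees(v[3])-180,np.degrees(v[4]),'grasp pt in scanner',Rs(v[3],v[4]).inv().apply(g-v[:3]),np.abs(s.fun).mean())
pf,Tf=final(np.radians(241),[.441,-.3065,.171]); ab=pf+[0,0,.1]
rv=(Tf*T.inv()).as_rotvec()/np.pi; print('total shift',(ab-p)/.3,'rot',rv,np.linalg.norm(rv)*180)
qq=m['qpos']
for x in path(p,T,ab,Tf,15): qq,e=track(qq,[x],.05); print(qq,round(e,2),x[0])
E
```

```text
[ 0.0002 -0.0012  0.001 ] 0.10270836405478277 0.04948134410467853 [-0.2094 -0.3417 -2.7955] [-0.1036  0.5862 -0.7312  1.3391  0.1545  1.6213 -2.2878]
scene 535 4.000765053674343 17.63737544921365 grasp pt in scanner [-0.0126  0.0016  0.1334] 0.00215926281447395
top 342 7.836712886873215 19.6102107745643 grasp pt in scanner [-0.0149 -0.0038  0.1341] 0.0020173306978834423
total shift [-0.1777 -2.0425  0.0403] rot [ 0.2125 -0.3258  0.2714] 85.37718524201344
[-0.0122  0.5308 -0.7547  1.425   0.1743  1.5327 -2.1728] 0.02 [0.4892 0.2625 0.3123]
[ 0.1033  0.4544 -0.7845  1.5243  0.1708  1.4441 -2.0398] 0.03 [0.4856 0.2217 0.3131]
[ 0.2304  0.3798 -0.8113  1.6137  0.1507  1.3565 -1.8859] 0.03 [0.4821 0.1808 0.3139]
[ 0.3683  0.308  -0.8324  1.6928  0.1103  1.2721 -1.7059] 0.03 [0.4785 0.14   0.3148]
[ 0.5133  0.2413 -0.8436  1.7608  0.0466  1.195  -1.4962] 0.04 [0.4749 0.0991 0.3156]
[ 0.6582  0.184  -0.8411  1.8167 -0.0395  1.1318 -1.2581] 0.04 [0.4714 0.0583 0.3164]
[ 0.795   0.1426 -0.8239  1.8593 -0.1399  1.0888 -1.0013] 0.05 [0.4678 0.0174 0.3172]
[ 0.9198  0.1235 -0.7975  1.8868 -0.2406  1.069  -0.742 ] 0.04 [ 0.4643 -0.0234  0.318 ]
[ 1.0331  0.1301 -0.7702  1.8976 -0.3283  1.0713 -0.4964] 0.04 [ 0.4607 -0.0643  0.3188]
[ 1.1356  0.1618 -0.7481  1.8906 -0.3951  1.0916 -0.2756] 0.03 [ 0.4572 -0.1051  0.3196]
[ 1.226   0.2152 -0.733   1.8656 -0.4389  1.1263 -0.0847] 0.02 [ 0.4536 -0.146   0.3204]
[ 1.3024  0.2855 -0.7235  1.8229 -0.462   1.1727  0.076 ] 0.02 [ 0.4501 -0.1868  0.3212]
[ 1.3635  0.3677 -0.7175  1.7633 -0.4692  1.2298  0.2092] 0.01 [ 0.4465 -0.2277  0.322 ]
[ 1.4095  0.4575 -0.7135  1.6878 -0.4655  1.2975  0.3192] 0.01 [ 0.443  -0.2685  0.3228]
[ 1.4412  0.5518 -0.7107  1.597  -0.4558  1.376   0.4102] 0.01 [ 0.4394 -0.3094  0.3236]
```

Emit:
send_rows(plan=[-0.01, -0.13, 0, 0.014, -0.022, 0.018, 1, -0.02, -0.27, 0, 0.028, -0.043, 0.036, 1, -0.04, -0.4, 0.01, 0.042, -0.065, 0.054, 1, -0.05, -0.54, 0.01, 0.057, -0.087, 0.072, 1, -0.06, -0.68, 0.01, 0.071, -0.109, 0.09, 1, -0.07, -0.81, 0.02, 0.085, -0.13, 0.109, 1, -0.08, -0.95, 0.02, 0.099, -0.152, 0.127, 1, -0.08, -0.95, 0.02, 0.099, -0.152, 0.127, 1, -0.08, -0.95, 0.02, 0.099, -0.152, 0.127, 1])

```text
time: 16.9
ee_pos: [0.4681, 0.02, 0.3169]
orientation: [-0.099, 0.958, 0.26, 0.075]
wrist_force: [-0.3, 0.5, -1.7]
grip_width: 0.0499
```

Emit:
send_rows(plan=[-0.01, -0.14, 0, 0.014, -0.022, 0.018, 1, -0.02, -0.27, 0, 0.028, -0.043, 0.036, 1, -0.03, -0.41, 0, 0.042, -0.065, 0.054, 1, -0.05, -0.55, 0.01, 0.057, -0.087, 0.072, 1, -0.06, -0.68, 0.01, 0.071, -0.109, 0.09, 1, -0.07, -0.82, 0.02, 0.085, -0.13, 0.109, 1, -0.08, -0.96, 0.02, 0.1, -0.153, 0.127, 1, -0.09, -1, 0.02, 0.113, -0.174, 0.145, 1, -0.09, -1, 0.02, 0.113, -0.174, 0.145, 1, -0.09, -1, 0.02, 0.113, -0.174, 0.145, 1, -0.09, -1, 0.02, 0.113, -0.174, 0.145, 1])

```text
time: 18.27
ee_pos: [0.4422, -0.278, 0.324]
orientation: [-0.203, 0.787, 0.467, 0.347]
wrist_force: [-0.6, 0.3, -1.4]
grip_width: 0.0492
```

```bash
python3 - <<'E'
from plan import *
np.set_printoptions(precision=4,suppress=True)
p,q=getcmd(); T=R.from_quat(q)
for sh,rv in(([-.08,-.95,.02],[.099,-.152,.127]),([-.09,-1,.02],[.113,-.174,.145])):
    p=p+.3*np.array(sh); T=R.from_rotvec(np.pi*np.array(rv))*T
setcmd(p,T)
m=manip.sense(); print(p-m['ee_pos'],np.degrees((T.inv()*R.from_quat(np.roll(m['orientation'],-1))).magnitude()),m['grip_width'],m['wrist_force'],m['qpos'])
for n in('scene','top'):
    a,_,P=cam(n); np.savez('air_'+n,a=a,P=P)
Tm=R.from_quat(np.roll(m['orientation'],-1)); S=Tm*rel.inv(); g=m['ee_pos']-.005*Tm.as_matrix()[:,2]
print('nominal look',-S.as_matrix()[:,0],'head',g)
a=np.load('air_scene.npz')['a']; save(cv2.resize(a[150:330,60:300],(800,600),interpolation=2),'10.png')
pf,Tf=final(np.radians(241),[.441,-.3065,.171]); rowsto([(pf+[0,0,.1],Tf),(pf,Tf)])
E
```

```text
[-0.0005 -0.0036 -0.0005] 0.29128865075389393 0.04917960185249426 [-0.5901  0.2721 -1.4231] [ 1.3884  0.4599 -0.6486  1.6853 -0.5364  1.3567  0.4514]
nominal look [ 0.0025 -0.0045 -1.    ] head [ 0.4404 -0.2813  0.3274]
-0.008, -0.092, 0, 0.001, 0.001, 0
-0.008, -0.092, -0.333, 0.001, 0.001, 0
```

View pics/10.png

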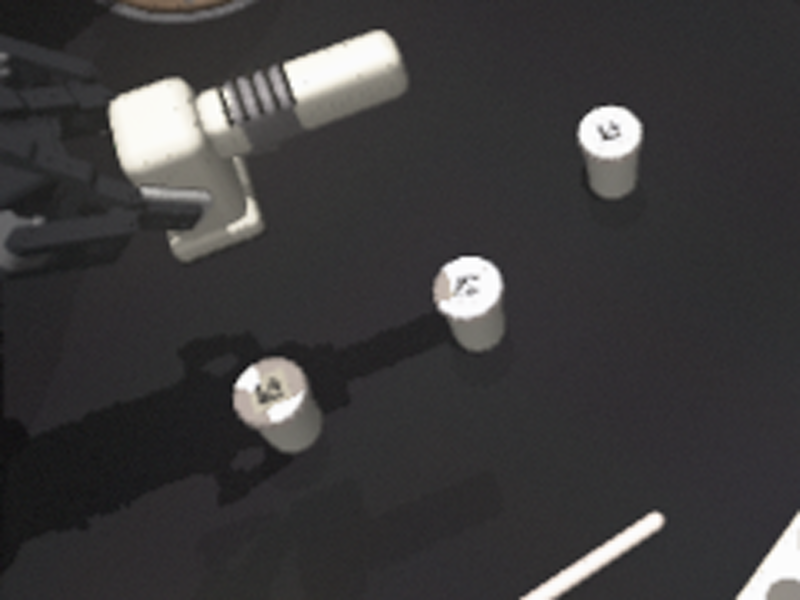

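The scanner hangs window-down at crop (215,235), its handle horizontal at (330,85), and all three pots are standing. Fitting its actual orientation in 6-DoF.

```bash
cat > fit6.py <<'E'
from plan import *
def fit6(P,o,S):
    w=S.inv().apply(P-o); P=P[(np.all((w>[-.08,-.036,.095])&(w<[.032,.036,.155]),1))|np.all((w>[-.026,-.022,-.01])&(w<[.026,.022,.1]),1)]
    def res(v):
        w=(S*R.from_rotvec(v[3:])).inv().apply(P-o-v[:3])
        return np.minimum(box(w,[-.070,-.025,.103],[.024,.025,.145]),np.minimum(box(w,[-.07,-.028,.103],[-.052,.028,.145]),box(w,[-.017,-.014,0],[.017,.014,.103])))
    s=least_squares(res,np.zeros(6),loss='soft_l1',f_scale=.001); S2=S*R.from_rotvec(s.x[3:]); o2=o+s.x[:3]
    return len(P),np.abs(s.fun).mean(),o2,S2
def report(names,pre):
    m=manip.sense(); Tm=R.from_quat(np.roll(m['orientation'],-1)); S=Tm*rel.inv(); g=m['ee_pos']-.005*Tm.as_matrix()[:,2]; o=g-S.apply([-.014,0,.131])
    A=[np.load(pre+n+'.npz')['P'].reshape(-1,3) for n in names]
    for n,P in list(zip(names,A))+[('both',np.vstack(A))]:
        N,e,o2,S2=fit6(P,o,S); l=-S2.as_matrix()[:,0]; W=o2+S2.apply([-.07,0,.124])
        print(n,N,round(e,4),'win',W,'look',l,np.degrees(np.arccos(-l[2])).round(2),'grasp in scanner',S2.inv().apply(g-o2))
E
python3 - <<'E'
from fit6 import *
np.set_printoptions(precision=4,suppress=True)
report(['scene','top'],'air_')
E
```

```text
scene 2999 0.0016 win [ 0.4425 -0.275   0.2715] look [ 0.0053  0.0338 -0.9994] 1.96 grasp in scanner [-0.0139 -0.0005  0.1294]
top 1568 0.002 win [ 0.4426 -0.274   0.2707] look [ 0.0097  0.0279 -0.9996] 1.69 grasp in scanner [-0.0131 -0.0015  0.1304]
both 4567 0.0018 win [ 0.4427 -0.2747  0.2712] look [ 0.0075  0.0307 -0.9995] 1.81 grasp in scanner [-0.0136 -0.0007  0.1298]
```

Emit:
send_rows(plan=[-0.004, -0.04, -0.03, -0.005, 0.001, 0, 1, -0.004, -0.08, -0.1, -0.01, 0.002, 0, 1, -0.004, -0.1, -0.17, -0.01, 0.002, 0, 1, -0.004, -0.1, -0.24, -0.01, 0.002, 0, 1, -0.004, -0.1, -0.3, -0.01, 0.002, 0, 1, -0.004, -0.1, -0.33, -0.01, 0.002, 0, 1, -0.004, -0.1, -0.337, -0.01, 0.002, 0, 1, -0.004, -0.1, -0.337, -0.01, 0.002, 0, 1, -0.004, -0.1, -0.337, -0.01, 0.002, 0, 1, -0.004, -0.1, -0.337, -0.01, 0.002, 0, 1])

```text
time: 19.62
ee_pos: [0.4403, -0.3101, 0.2227]
orientation: [-0.192, 0.792, 0.471, 0.338]
wrist_force: [-0.2, -1.0, -1.6]
grip_width: 0.0496
```

```bash
python3 - <<'E'
from fit6 import *
np.set_printoptions(precision=4,suppress=True)
for n in('scene','top'):
    a,_,P=cam(n); np.savez('fin_'+n,a=a,P=P)
report(['scene','top'],'fin_'); m=manip.sense(); print(m['time'],m['ee_pos'],m['grip_width'],m['joint_vel'],m['wrist_force'])
f=np.load('fin_scene.npz'); I=f['a'].reshape(-1,3);P=f['P'].reshape(-1,3)
k=np.all((P>[.39,-.36,.06])&(P<[.50,-.25,.08]),1)&(I.min(1)>60); Q=P[k]; print(len(Q),(Q.min(0)+Q.max(0))/2,Q.max(0)-Q.min(0))
save(cv2.resize(f['a'][150:330,60:300],(800,600),interpolation=2),'11.png')
E
```

```text
scene 2321 0.0016 win [ 0.4403 -0.3086  0.1701] look [ 0.0006  0.0007 -1.    ] 0.05 grasp in scanner [-0.0141 -0.0007  0.1288]
top 1259 0.002 win [ 0.4402 -0.3071  0.1692] look [-0.0013  0.0003 -1.    ] 0.08 grasp in scanner [-0.0132 -0.0015  0.1301]
both 3580 0.0018 win [ 0.4405 -0.3081  0.1698] look [ 0.002  -0.0013 -1.    ] 0.14 grasp in scanner [-0.0138 -0.0009  0.1293]
19.725 [ 0.4403 -0.31    0.2225] 0.04939512488430363 [-0.0014  0.0032  0.002   0.003   0.0011 -0.0001 -0.0001] [ 0.3283 -0.913  -2.1911]
375 [ 0.4416 -0.3077  0.0673] [0.048  0.0493 0.0145]
```

View pics/11.png

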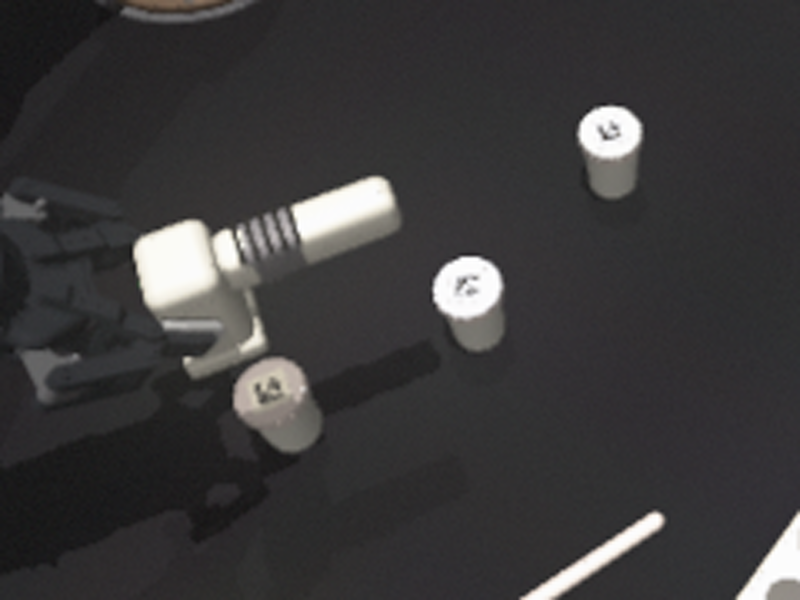

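The scanner is above the pot with its window about 1.5 mm off the label axis, 100 mm above the lid, and looking down within 0.2°. I'll let it settle, then hand in.

Emit:
send_rows(plan=[0.003, 0.002, 0, 0, 0, 0, 1, 0.003, 0.002, 0, 0, 0, 0, 1, 0.003, 0.002, 0, 0, 0, 0, 1, 0.003, 0.002, 0, 0, 0, 0, 1, 0.003, 0.002, 0, 0, 0, 0, 1, 0.003, 0.002, 0, 0, 0, 0, 1])

```text
time: 20.48
ee_pos: [0.4411, -0.3094, 0.2222]
orientation: [-0.192, 0.792, 0.471, 0.338]
wrist_force: [-1.1, -0.0, -2.4]
grip_width: 0.0498
```

```bash
python3 -c "
from bench import manip
m=manip.sense();print(m['ee_pos'],m['grip_width'],m['wrist_force'],abs(m['joint_vel']).max());print(manip.sign_off())"
```

```text
[ 0.4410874  -0.30937197  0.22218703] 0.049824944806406826 [-1.07315545 -0.01596201 -2.39909498] 0.002716331456120663
the job is handed in; nothing more can be done
None
```

I stood the fallen pot upright at about (0.441, −0.306) and let go of it. Then I drew the scanner out of its stand and handed in at about 20.5 s, still holding it over that pot's label.

**Last checks:**
- **Pot:** lid top at 0.070 m, and tilt too small to tell from the depth noise (under 1.5°). The other two pots look unmoved in the last picture.
- **Scanner:** the window was about 100 mm above the lid and looked down to within about 0.2°. It was about 1.5 mm off the label's centre by the scene camera; I then nudged it about 1 mm closer and did not measure again.
- **Hold:** opening 49.8 mm at 50 N set grip, joint speeds below 0.003 rad/s, and a wrist force of about the scanner's weight.

**Disagreements:**
- After I drew it out, the scanner sat about 1.8° off its planned angle in the grip; I corrected this before lowering it.
- The two fixed cameras differ by 1–2 mm in y.
- Early on, one carrying move ended 20 mm short of its planned position; I re-based on the measured pose before gripping the scanner.

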